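# Clip the sample tube into the shaker and set its speed by clicks

### The job

Take the capped amber tube out of its slanted holder and press it down into the shaker's two spring clips until both snap round it, with its cap between the two guard cheeks. Then turn the speed knob up to the sixth click from its stop (the large dot is the stop, so the sixth small dot), never past it, and let go. Leave the small beaker, the slim amber bottle and the small jar where they stand.

Things in the scene. Friction and masses are not known exactly. Their poses are not given: they have to be found in the camera images.
- tube: capped sample tube, 45 g: amber round body 16 mm thick with rounded closed end, black hexagonal cap 22 mm across flats. Origin on the axis, halfway along its 150 mm; x axis towards the cap: body from x = -75 to +55 mm, cap +55 to +75. Starts in the holder, slanted 30 degrees, cap up. On the bench the hexagonal cap stops it rolling.
- tube_cap (a point): centre of the tube's cap, on the tube's axis, 65 mm from the tube's origin
- holder: fixed grey slanted trough, open on top, base 90 x 150 mm. Origin on the bench under its middle, z up. The trough rises at 30 degrees towards its -y. Its cheeks (26 mm over all) hide the tube up to tube x = +25 mm: only the 30 mm of neck below the cap, and the cap, can be gripped; the neck is 84 mm above the bench. The tube lifts straight up out.
- shaker: fixed grey shaker, 185 x 210 mm (x, y), 50 mm high. Origin on the bench under its middle, z up. Deck on its +x half, top at z = 62 mm, with two spring clips 36 mm either side of clip_seat along y, 12 mm wide (60 mm free between them). Two guard cheeks, 40 mm apart, y = -45 to -78 mm, as high as the seated cap: there is no room to grip the tube there, only between the clips.
- clip_seat (a point): where the seated tube's origin comes, midway between the clips, z = 92 mm; tube axis along the shaker's y, cap towards -y. Axes as the shaker's. Clip mouths open upwards, flared to 21 mm. The tube first rests on the flares about 11 mm above the seat; a push of about 10 to 20 N spreads the jaws and it drops home with a snap.
- cap_guard (a point): point midway between the two guard cheeks, where the centre of the cap comes when the tube is seated; 65 mm from clip_seat towards the shaker's -y
- selector (a joint): speed knob angle, rad: 0 at its anticlockwise stop, growing clockwise seen from above. A detent every 0.5236 rad (30 degrees), eight clicks in all, a white dot on the panel for each position, the large dot at the stop. A click takes about 0.1 N m; released, the knob springs into the nearest detent. Starts at the first or second click; the sixth is 3.1416.
- selector_grip (a point): on the knob's upright axis, 31 mm above the panel, 7 mm below the knob's top. Grip: black bar 42 mm long, 14 wide, 32 high on a disc 44 mm across, 8 thick. x axis along the bar towards the white pointer line, z up; at joint value 0 the pointer stands 120 degrees anticlockwise of the shaker's +x.
- beaker: small glass beaker, 51 mm wide, 60 mm high, standing loose; origin under its middle. Leave it.
- amber: slim amber bottle with black cap, 50 mm wide, 140 mm high, standing loose; origin under its middle. Leave it.
- jar: small white jar with grey lid, 45 mm wide, 72 mm high, standing loose; origin under its middle. Leave it.

How it is judged:
By the outcome, as a careful person would: the job done as asked, in the order asked, and still so for the second after the job is handed in, with the robot touching nothing.
It also fails if it takes over 64 s, if anything falls off the work surface, if the arm or the gripper's body presses on something with over 40 N, if the wrist force passes 120 N, or if a joint passes its speed limit or range.

### The arm

A 7-joint arm with a two-finger parallel gripper is mounted at the origin on a cart in front of the work surface, level with it; the furniture and walls round the work are solid. World frame = base frame: x ahead of the robot, y to its left, z up, the work surface at z = 0. Lengths are in m, angles in rad, forces in N, time in s.
With the tool pointing down it reaches from about 0.35 to 0.9 m from the base axis. Payload 7.2 kg.
Tool frame: the origin (TCP) lies between the finger pads; the fingertips stand 8 mm ahead of it and the grasp point (between the pads) lies 11 mm behind it; z points along the fingers, y is the line along which they close (so a half turn about z gives the same grasp; the last joint's range is limited). The gripper opens to 85 mm and grips with 20 to 120 N. Pads are 22 mm wide; open, the fingers measure 114 mm over their backs; the gripper's body (76 mm by 85 mm) begins 54 mm behind the grasp point. The pads swing forward as they close: fully open they stand 13 mm farther back than shut.
Start: joints at [1.212, 0.411, -0.013, 1.596, 0.006, 1.134, -0.082], TCP at [0.179, -0.599, 0.202] pointing down, gripper open.
Joint ranges: [-2.95, 2.95], [-0.29, 1.99], [-1.47, 1.44], [0.14, 2.54], [-1.03, 4.17], [0.13, 1.85], [-2.86, 2.86]. Speed limits (rad/s): [2.39, 2.39, 3.01, 3.01, 3.14, 3.14, 3.14].

### API

Orientations are given as a 3x3 rotation matrix whose columns are the frame's x, y, z axes.
In Python, from cell import r, eyes gives the robot as it stands.
- The arm moves only by the tool servo_tool, never from a script. Its arguments are lists of equal length, an entry for each row: "claw": the opening in per cent of the stroke, from 0 (shut) to 100 (fully open); "linear": the shift along the tool's x, y, z in units of 30 mm (1.0 is 30 mm), a list of three; "angular": the turn, a rotation vector about the tool's x, y, z in units of 5 degrees (1.0 is 5 degrees), a list of three. A call has 1 to 20 rows; each row shifts and turns the commanded pose from where the row before left it, along the tool's axes as they then stand; what a row does not reach is not made up. A row lasts 1/12 s, in which the tool goes at most 41.7 mm and 7.16 degrees, less where a joint would pass 70% of its speed; a pose out of reach is approached as far as the arm can. A call is refused whole if a number of a shift passes 1 or a number of a turn 1, either way. A call with a gripper value outside its range is refused whole. The fingers move at their own pace and stop on an object; the grip force is fixed at half the most. Time passes only in rows, so rows that do not move let the fingers close. It gives the time, the measured TCP pose, the force, the opening and the grip force at its end, in the units of the state.
- r.sense(): the state, without advancing time (a new reading comes with each control period).
- eyes.get_image(name): name is "scene" or "top"; returns (picture, depth): 400x640x3 uint8, blue, green, red; 400x640 float32, m along the optical axis (not along the pixel's ray), 0 where there is no reading.
- eyes.camera_model(name): a dict with "intrinsics" (3x3 intrinsics, pixels), "k1" (the pictures are not rectified: a ray, as slopes to the right and down, at radius r is drawn at 1 + k1 r^2 times it, then the intrinsics apply), "T" (4x4, takes a point from camera to world coordinates). Camera axes: x right, y down, z forward; pixel columns grow to the right and rows downward; lengths in m; the calibration is good to about 2 mm. A picture is of the moment at which its call begins. camera_model takes no time and is no camera call.
- r.close_job(): hands the job in; it is judged then, once.
The state is a dict: "time_s": time; "qpos": joint angles; "dq": joint speeds; "tau": joint torques, N m; "position": TCP position; "tool_rot": TCP orientation; "contact_force": force on the tool from outside, world axes, zero at the start; "moment": the same for the moment, N m; "opening": finger opening in m; "finger_force": force on a finger pad.
Only numpy, scipy, OpenCV 4.12 (cv2) and the standard library are available. Lean on these libraries where they do the work, as an engineer would, in place of code of your own. Each camera call takes 0.05 s, during which the arm holds its last target. There are 200 camera calls.

## Working session

There is one attempt and no reset: what is moved stays moved. The work goes in short steps, Python scripts to look and compute and a tool call to move; the robot and the scene stay as the last step left them, time stands still between calls to the robot, and variables do not carry over. Pictures are saved under pics/ and viewed, at most 10 in all, crops included, and the job is handed in when it is done.

Besides the shell and the picture viewer there is one more tool, called as name(argument=value, ...), one argument or row to a line, values as JSON. servo_tool: Moves the arm, as the interface text tells. Its arguments: {"type":"object","properties":{"claw":{"type":"array"},"linear":{"type":"array"},"angular":{"type":"array"}},"required":["claw","linear","angular"]}

```bash
ls; mkdir -p pics
python3 - <<'E'
from cell import r,eyes
import cv2,numpy as np
s=r.sense();print({k:np.round(v,3).tolist() for k,v in s.items()})
for n in("scene","top"):
    im,d=eyes.get_image(n);cv2.imwrite(f"pics/{n}0.png",im);np.savez(f"{n}0.npz",im=im,d=d)
    m=eyes.camera_model(n);print(n,{k:np.round(v,4).tolist() for k,v in m.items()})
E
```

```text
pics
{'time_s': 0.0, 'qpos': [1.212, 0.412, -0.013, 1.597, 0.006, 1.134, -0.082], 'dq': [-0.0, 0.002, -0.0, 0.0, 0.0, 0.001, 0.0], 'tau': [0.0, -60.063, 0.683, -29.941, 0.014, 0.011, -0.0], 'position': [0.179, -0.598, 0.201], 'tool_rot': [[0.958, 0.287, -0.001], [0.287, -0.958, 0.002], [-0.0, -0.002, -1.0]], 'contact_force': [0.252, 1.025, -0.256], 'moment': [-0.043, 0.025, 0.001], 'finger_force': 0.0, 'opening': 0.085}
scene {'intrinsics': [[362.8755, 0.0, 311.8001], [0.0, 362.8755, 199.9259], [0.0, 0.0, 1.0]], 'k1': 0.0066, 'T': [[-0.635, -0.5499, 0.5425, 0.042], [-0.7725, 0.4577, -0.4402, 0.4453], [-0.0062, -0.6986, -0.7155, 0.821], [0.0, 0.0, 0.0, 1.0]]}
top {'intrinsics': [[413.4413, 0.0, 318.4144], [0.0, 413.4413, 198.7931], [0.0, 0.0, 1.0]], 'k1': -0.0319, 'T': [[0.005, -0.9966, 0.0825, 0.4651], [-0.9998, -0.0033, 0.0208, -0.001], [-0.0205, -0.0826, -0.9964, 1.4643], [0.0, 0.0, 0.0, 1.0]]}
```

View pics/scene0.png

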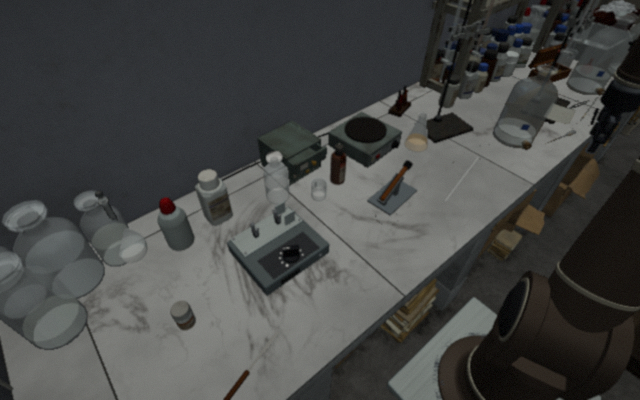

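View pics/top0.png

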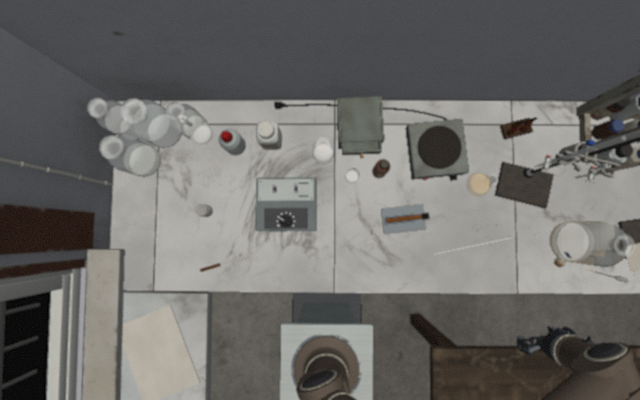

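The overview shows the shaker at top-view (286,204), the holder with the tube at (404,218) with its cap to the right at (425,216), the beaker at (352,175), the amber bottle at (381,169) and the jar at (204,210). I'll enlarge next.

Run:
```python
import cv2,numpy as np
t=np.load("top0.npz")['im'];s=np.load("scene0.npz")['im']
a=cv2.resize(t[165:245,245:325],None,fx=7,fy=7,interpolation=cv2.INTER_CUBIC)[:, :]
b=cv2.resize(t[195:245,375:435],None,fx=4,fy=4,interpolation=cv2.INTER_CUBIC)
c=np.zeros((560,800,3),np.uint8);c[:,:560]=a;c[:200,560:800]=b
c=cv2.convertScaleAbs(c,alpha=1.6);cv2.imwrite("pics/ctop.png",c)
d=cv2.resize(s[150:300,220:420],None,fx=4,fy=4,interpolation=cv2.INTER_CUBIC)
d=cv2.convertScaleAbs(d,alpha=1.6);cv2.imwrite("pics/cscene.png",d)
```

```text
(no output)
```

View pics/ctop.png

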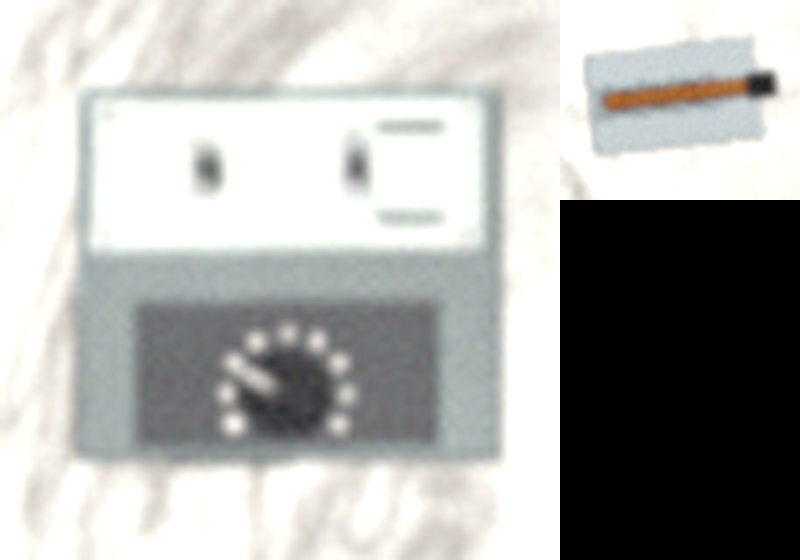

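View pics/cscene.png

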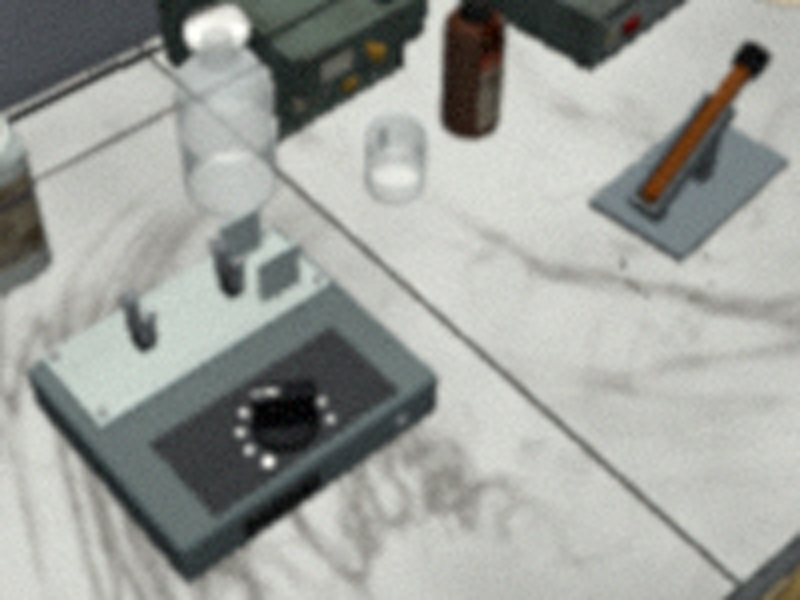

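The crops show the pointer on the second small dot (crop (233,362)). The big dot is at (234,424), the sixth at (341,362), the clips at (208,170) and (357,168), the cheeks at (410,127) and (410,217), and the tube's cap at (761,84).

```bash
cat > h.py <<'E'
import numpy as np,cv2
from cell import r,eyes
M={n:eyes.camera_model(n) for n in("scene","top")}
def ray(n,uv):
    m=M[n];K=m["intrinsics"];p=(np.array(uv,float)-[K[0,2],K[1,2]])/[K[0,0],K[1,1]]
    q=p.copy()
    for _ in range(10): q=p/(1+m["k1"]*(q@q))
    T=m["T"];return T[:3,3],T[:3,:3]@np.r_[q,1]
def onz(n,uv,z):
    o,d=ray(n,uv);return o+d*(z-o[2])/d[2]
def tri(u1,u2):
    (a,d),(b,e)=ray("top",u1),ray("scene",u2)
    s=np.linalg.lstsq(np.c_[d,-e],b-a,rcond=None)[0];p,q=a+s[0]*d,b+s[1]*e
    return (p+q)/2,np.linalg.norm(p-q)
def blobs(mask,off,w,lo,hi):
    n,l,s,c=cv2.connectedComponentsWithStats(mask.astype(np.uint8))
    out=[]
    for i in range(1,n):
        if lo<=s[i,4]<=hi:
            ys,xs=np.nonzero(l==i);ww=w[ys,xs].astype(float)
            out.append((s[i,4],(xs@ww/ww.sum()+off[0]).round(2),(ys@ww/ww.sum()+off[1]).round(2)))
    return out
E
python3 - <<'E'
from h import *
for n,(x0,x1,y0,y1) in {"top":(245,325,165,245),"scene":(225,335,200,295)}.items():
    im=np.load(n+"0.npz")['im'][y0:y1,x0:x1];g=im.max(2).astype(int)
    big=cv2.morphologyEx(g.astype(np.uint8),cv2.MORPH_TOPHAT,np.ones((5,5),np.uint8)).astype(int)
    blk=cv2.morphologyEx(g.astype(np.uint8),cv2.MORPH_BLACKHAT,np.ones((9,9),np.uint8)).astype(int)
    print(n,"dots");
    for b in blobs(big>25,(x0,y0),big,2,40): print(b,onz(n,b[1:],.05).round(4))
    print("dark")
    for b in blobs(blk>35,(x0,y0),blk,3,80): print(b,onz(n,b[1:],.1).round(4))
for n,(x0,x1,y0,y1) in {"top":(375,435,195,245),"scene":(360,420,150,215)}.items():
    im=np.load(n+"0.npz")['im'][y0:y1,x0:x1].astype(int)
    am=(im[...,2]-im[...,0]>30);dk=im.max(2)<35
    print(n,"amber",blobs(am,(x0,y0),am,20,999),"cap",blobs(dk,(x0,y0),dk,8,200))
    ys,xs=np.nonzero(am);p=np.c_[xs+x0,ys+y0].astype(float);c=p.mean(0);v=np.linalg.svd(p-c,full_matrices=0)[2][0];t=(p-c)@v
    print(c,v,c+v*t.min(),c+v*t.max())
# heights
d=np.load("top0.npz");
E
```

```text
top dots
(np.int32(24), np.float64(302.88), np.float64(180.16)) [0.6466 0.0825 0.05  ]
(np.int32(16), np.float64(303.0), np.float64(198.42)) [0.5834 0.0815 0.05  ]
(np.int32(7), np.float64(281.06), np.float64(213.3)) [0.5319 0.1565 0.05  ]
(np.int32(6), np.float64(285.77), np.float64(212.19)) [0.5358 0.1403 0.05  ]
(np.int32(7), np.float64(289.93), np.float64(213.27)) [0.5321 0.126  0.05  ]
(np.int32(25), np.float64(280.46), np.float64(218.03)) [0.5156 0.1583 0.05  ]
(np.int32(8), np.float64(292.99), np.float64(216.44)) [0.5213 0.1154 0.05  ]
(np.int32(7), np.float64(276.93), np.float64(220.73)) [0.5063 0.1704 0.05  ]
(np.int32(6), np.float64(294.16), np.float64(220.82)) [0.5063 0.1112 0.05  ]
(np.int32(9), np.float64(277.96), np.float64(225.01)) [0.4917 0.1666 0.05  ]
(np.int32(7), np.float64(292.98), np.float64(225.23)) [0.4912 0.1151 0.05  ]
dark
(np.int32(43), np.float64(256.54), np.float64(188.76)) [0.611  0.2338 0.1   ]
(np.int32(5), np.float64(262.19), np.float64(177.61)) [0.6484 0.2156 0.1   ]
(np.int32(62), np.float64(315.1), np.float64(189.56)) [0.6088 0.0387 0.1   ]
(np.in
[... 2884 characters left out ...]
loat64(295.33), np.float64(281.65)) [0.4118 0.1956 0.1   ]
top amber [(np.int32(130), np.float64(403.55), np.float64(218.11))] cap [(np.int32(12), np.float64(424.5), np.float64(216.0))]
[403.55384615 218.10769231] [-0.99345192  0.11425094] [421.12500235 216.08693924] [386.01435296 220.12480401]
scene amber [(np.int32(151), np.float64(393.6), np.float64(182.52))] cap [(np.int32(8), np.float64(374.75), np.float64(152.0)), (np.int32(115), np.float64(364.73), np.float64(158.44)), (np.int32(36), np.float64(407.53), np.float64(164.28)), (np.int32(10), np.float64(395.1), np.float64(191.3))]
[393.18064516 181.81935484] [ 0.53496293 -0.84487553] [382.21565047 199.13654675] [403.71315716 165.18518978]
```

Run:
```python
from h import *
for a,b in [((421.1,216.1),(403.7,165.2)),((386.0,220.1),(382.2,199.1)),((425,216),(407.5,164.3)),((403.55,218.1),(393.18,181.8))]:
    p,e=tri(a,b);print("tube",p.round(4),round(e,4))
T=M["top"]["T"];d=np.load("top0.npz");im,D=d['im'],d['d']
H=np.full(D.shape,np.nan);P=np.zeros(D.shape+(3,))
for v in range(150,260):
    for u in range(240,440):
        o,q=ray("top",(u,v));P[v,u]=o+q*D[v,u]
g=im.max(2)
z=P[...,2]
print("bench z",np.median(z[235:245,340:370]),"panel",np.median(z[208:212,270:300]),"deck",np.median(z[195:200,262:300]))
def rect(mask,zz,name):
    n,l,s,c=cv2.connectedComponentsWithStats(mask.astype(np.uint8));i=1+s[1:,4].argmax()
    ys,xs=np.nonzero(l==i)
    W=np.array([onz("top",(x,y),zz)[:2] for x,y in zip(xs,ys)])
    (c,w,a)=cv2.minAreaRect((W*1000).astype(np.float32));print(name,np.round(c,1),np.round(w,1),round(a,2),"mean",(W.mean(0)*1000).round(1),len(W))
sub=np.zeros(D.shape,bool);sub[165:245,245:325]=1
rect(sub&(z>.03),.05,"shaker>30mm")
rect(sub&(z>.057),.062,"deck depth")
rect(sub&(g>115),.062,"bright")
pm=(g<75)&sub;rect(cv2.morphologyEx(pm.astype(np.uint8),cv2.MORPH_CLOSE,np.ones((7,7))),.05,"panel")
print(g[170:235:2,270].tolist(),g[205,250:322:3].tolist())
hs=np.zeros(D.shape,bool);hs[195:245,375:435]=1
rect(hs&(im[...,0].astype(int)-im[...,2]>12),.005,"holderbase");rect(hs&(z>.08),.1,"high");print(z[211:223:1,415:428].round(3))
```

```text
tube [ 0.5232 -0.3101  0.0992] 0.0027
tube [ 0.5088 -0.2067  0.0303] 0.0049
tube [ 0.5223 -0.3249  0.0955] 0.0009
tube [ 0.5162 -0.2597  0.0651] 0.0009
bench z 2.8220330546169237e-05 panel 0.05171788046714709 deck 0.06294638719983514
shaker>30mm [566.2 140.6] [189.7 207.8] 0.32 mean [565.7 139.9] 3296
deck depth [614.5 140.9] [ 75.5 194.8] 0.2 mean [613.1 141.2] 1201
bright [562.4 145.2] [270.6 272.1] 0.23 mean [575.8 146.3] 4596
panel [515.9 141.2] [ 61.7 141.1] 0.29 mean [516.2 141.4] 774
[136, 136, 137, 135, 123, 162, 167, 170, 167, 171, 172, 174, 174, 174, 175, 148, 111, 111, 110, 88, 70, 72, 69, 70, 69, 74, 72, 70, 71, 80, 93, 144, 166] [164, 160, 117, 109, 111, 112, 109, 112, 111, 112, 111, 110, 109, 109, 110, 111, 114, 112, 109, 109, 108, 108, 114, 162]Traceback (most recent call last):
  File "<stdin>", line 24, in <module>
  File "<stdin>", line 13, in rect
ValueError: attempt to get argmax of an empty sequence
```

Run:
```python
from h import *
im=np.load("top0.npz")['im'];sub=im[195:245,375:435].astype(int)
for th in(5,8,12):
    m=(sub[...,0]-sub[...,2]>th)|(sub[...,2]-sub[...,0]>30)|(sub.max(2)<60)
    m=cv2.morphologyEx(m.astype(np.uint8),cv2.MORPH_OPEN,np.ones((5,5)))
    ys,xs=np.nonzero(m);W=np.array([onz("top",(x+375,y+195),.006)[:2] for x,y in zip(xs,ys)])*1000
    c,w,a=cv2.minAreaRect(W.astype(np.float32));print(th,len(W),np.round(c,1),np.round(w,1),round(a,2))
# tube axis, top view, per tube-x heights
for uv,z in [((424.9,215.8),.0965),((421.6,216.05),.0915),((403.55,218.1),.059),((385.5,220.15),.0265)]: print("top",uv,onz("top",uv,z).round(4))
print("scene cap",onz("scene",(407.3,164.2),.0965).round(4),tri((424.9,215.8),(407.3,164.2)))
```

```text
5 329 [ 517.  -269.4] [ 78.8 136.8] 5.41Traceback (most recent call last):
  File "<stdin>", line 7, in <module>
cv2.error: OpenCV(4.12.0) /io/opencv/modules/imgproc/src/convhull.cpp:143: error: (-215:Assertion failed) total >= 0 && (depth == CV_32F || depth == CV_32S) in function 'convexHull'
```

Run:
```python
from h import *
P=[]
for uv,z in [((424.9,215.8),.0965),((421.6,216.05),.0915),((403.55,218.1),.059),((385.5,220.15),.0265)]: P.append(onz("top",uv,z));print("top",uv,P[-1].round(4))
d=P[1]-P[3];print("yaw",np.degrees(np.arctan2(d[0],-d[1])),np.linalg.norm(d[:2]))
print("scene cap",onz("scene",(407.3,164.2),.0965).round(4),tri((424.9,215.8),(407.3,164.2)))
# holder base edges by depth
im,D=[np.load("top0.npz")[k] for k in('im','d')]
pts=[]
for v in range(190,250):
  for u in range(375,440):
    o,q=ray("top",(u,v));p=o+q*D[v,u]
    if p[2]>.005:pts.append(p)
p=np.array(pts)*1000
c,w,a=cv2.minAreaRect(p[:,:2].astype(np.float32));print(len(p),np.round(c,1),np.round(w,1),a)
h=p[p[:,2]>50];print(len(h),h[h[:,1].argsort()][::4].round(0).tolist()[:14])
```

```text
top (424.9, 215.8) [ 0.5233 -0.3241  0.0965]
top (421.6, 216.05) [ 0.5226 -0.3143  0.0915]
top (403.55, 218.1) [ 0.5168 -0.2605  0.059 ]
top (385.5, 220.15) [ 0.5107 -0.204   0.0265]
yaw 6.182189616434093 0.11098221266196644
scene cap [ 0.522  -0.3241  0.0965] (array([ 0.52290307, -0.32456808,  0.09568586]), np.float64(0.0010239997067204138))
1212 [ 517.1 -198.3] [392.3 209.3] 88.80030822753906
250 [[526.0, -338.0, 93.0], [516.0, -336.0, 102.0], [532.0, -333.0, 103.0], [535.0, -329.0, 107.0], [529.0, -328.0, 111.0], [516.0, -325.0, 106.0], [522.0, -324.0, 112.0], [519.0, -322.0, 104.0], [513.0, -322.0, 94.0], [519.0, -319.0, 105.0], [516.0, -317.0, 100.0], [519.0, -316.0, 106.0], [519.0, -313.0, 101.0], [516.0, -312.0, 91.0]]
```

servo_tool(
  claw=[60, 60, 60, 60, 60, 60, 60, 60, 60, 60, 60, 60, 60, 60, 60, 60],
  linear=[
    [0, 0, 0],
    [0, 0, 0],
    [0, 0, 0],
    [0, 0, 0],
    [0, 0, 0],
    [0, 0, 0],
    [0, 0, 0],
    [0, 0, 0],
    [0, 0, 0],
    [0, 0, 0],
    [0, 0, 0],
    [0, 0, 0],
    [0, 0, 0],
    [0, 0, 0],
    [0, 0, 0],
    [0, 0, 0],
  ],
  angular=[
    [0, 0, -1],
    [0, 0, -1],
    [0, 0, -1],
    [0, 0, -1],
    [0, 0, -1],
    [0, 0, -1],
    [0, 0, -1],
    [0, 0, -1],
    [0, 0, -1],
    [0, 0, -1],
    [0, 0, -1],
    [0, 0, -1],
    [0, 0, -1],
    [0, 0, -1],
    [0, 0, -1],
    [0, 0, -1],
  ],
)

```text
time_s: 1.43
position: [0.179, -0.5985, 0.2014]
tool_rot: [[-0.12, 0.993, -0.0], [0.993, 0.12, 0.001], [0.001, -0.0, -1.0]]
contact_force: [0.1, 0.0, -0.1]
opening: 0.0514
finger_force: 0.0
```

```bash
cat >> h.py <<'E'
from scipy.spatial.transform import Rotation as R
def down(deg,tilt=0):
    "tool x at world azimuth deg, tool z down, then turned about tool y by tilt deg"
    a=np.radians(deg);x=np.array([np.cos(a),np.sin(a),0]);z=np.array([0,0,-1.])
    return np.c_[x,np.cross(z,x),z]@R.from_euler('y',tilt,degrees=True).as_matrix()
def go(p,Rt=None):
    s=r.sense();A=np.array(s["tool_rot"]);d=A.T@(np.array(p)-s["position"])/.03
    print("t",round(s["time_s"],2),"pos",np.round(s["position"],4),"q",np.round(s["qpos"],2),"F",np.round(s["contact_force"],1),"open",round(s["opening"],4))
    print("shift/30mm in present axes",d.round(2))
    if Rt is not None: print("turn/5deg",(np.degrees(R.from_matrix(A.T@Rt).as_rotvec())/5).round(2),"shift/30mm in goal axes",(Rt.T@(np.array(p)-s["position"])/.03).round(2))
U=np.array([.0935,-.8609,.5]);NECK=np.array([.5204,-.3028,.084])
E
python3 - <<'E'
from h import *
Rt=down(96.2,-30);print(Rt.round(3))
go(NECK-Rt[:,2]*.09,Rt)
E
```

```text
[[-0.094  0.994  0.054]
 [ 0.861  0.108 -0.497]
 [-0.5    0.    -0.866]]
t 1.43 pos [ 0.179  -0.5985  0.2014] q [ 1.42  0.43 -0.3   1.58  0.13  1.15  1.21] F [ 0.1  0.  -0.1] open 0.0514
shift/30mm in present axes [ 9.91 12.5   1.32]
turn/5deg [ 0.03 -6.01  0.14] shift/30mm in goal axes [ 9.38 12.38 -3.9 ]
```

servo_tool(
  claw=[60, 60, 60, 60, 60, 60, 60, 60, 60, 60, 60, 60, 60, 60, 60, 60, 60, 60, 60, 60],
  linear=[
    [0.76, 0.96, 0],
    [0.76, 0.96, 0],
    [0.76, 0.96, 0],
    [0.76, 0.96, 0],
    [0.76, 0.96, 0],
    [0.76, 0.96, 0],
    [0.76, 0.96, 0],
    [0.76, 0.96, 0],
    [0.76, 0.96, 0],
    [0.76, 0.96, 0],
    [0.76, 0.96, 0],
    [0.76, 0.96, 0],
    [0.79, 0.98, 0],
    [0, 0, 0],
    [0, 0, 0],
    [0, 0, 0],
    [0, 0, 0],
    [0, 0, 0],
    [0, 0, 0],
    [0, 0, 0],
  ],
  angular=[
    [0, 0, 0],
    [0, 0, 0],
    [0, 0, 0],
    [0, 0, 0],
    [0, 0, 0],
    [0, 0, 0],
    [0, 0, 0],
    [0, 0, 0],
    [0, 0, 0],
    [0, 0, 0],
    [0, 0, 0],
    [0, 0, 0],
    [0, 0, 0],
    [0, -1, 0],
    [0, -1, 0],
    [0, -1, 0],
    [0, -1, 0],
    [0, -1, 0],
    [0, -1, 0],
    [0, 0, 0.14],
  ],
)

```text
time_s: 3.1
position: [0.5172, -0.2558, 0.2003]
tool_rot: [[-0.095, 0.994, 0.06], [0.86, 0.113, -0.498], [-0.502, 0.004, -0.865]]
contact_force: [-0.4, 1.3, 0.1]
opening: 0.0514
finger_force: 0.0
```

Run:
```python
from h import *
Rt=down(96.2,-30)
go(NECK-Rt[:,2]*.001,Rt)
```

```text
t 3.1 pos [ 0.5172 -0.2558  0.2003] q [ 0.37  0.28 -0.4   1.94  0.76  1.03 -0.34] F [-0.4  1.3  0.1] open 0.0514
shift/30mm in present axes [ 0.59 -0.09  4.11]
turn/5deg [0.07 0.02 0.02] shift/30mm in goal axes [ 0.58 -0.06  4.11]
```

servo_tool(
  claw=[60, 60, 60, 60, 60, 60, 60, 60, 60, 0, 0, 0, 0, 0, 0],
  linear=[
    [0.59, -0.08, 0],
    [0, 0, 0.8],
    [0, 0, 0.8],
    [0, 0, 0.8],
    [0, 0, 0.8],
    [0, 0, 0.5],
    [0, 0, 0.4],
    [0, 0, 0],
    [0, 0, 0],
    [0, 0, 0],
    [0, 0, 0],
    [0, 0, 0],
    [0, 0, 0],
    [0, 0, 0],
    [0, 0, 0],
  ],
  angular=[
    [0, 0, 0],
    [0, 0, 0],
    [0, 0, 0],
    [0, 0, 0],
    [0, 0, 0],
    [0, 0, 0],
    [0, 0, 0],
    [0, 0, 0],
    [0, 0, 0],
    [0, 0, 0],
    [0, 0, 0],
    [0, 0, 0],
    [0, 0, 0],
    [0, 0, 0],
    [0, 0, 0],
  ],
)

```text
time_s: 4.35
position: [0.5205, -0.3059, 0.0869]
tool_rot: [[-0.088, 0.994, 0.059], [0.861, 0.106, -0.497], [-0.5, 0.007, -0.866]]
contact_force: [0.6, -0.6, 1.1]
opening: 0.0002
finger_force: 0.0
```

Run:
```python
from h import *
Rt=down(96.2,-30)
go(NECK+[0,0,.12],Rt)
```

```text
t 4.35 pos [ 0.5205 -0.3059  0.0869] q [ 0.39  0.46 -0.32  2.01  0.96  0.83 -0.51] F [ 0.6 -0.6  1.1] open 0.0002
shift/30mm in present axes [-1.86  0.03 -3.43]
turn/5deg [ 0.05  0.   -0.06] shift/30mm in goal axes [-1.86  0.01 -3.43]
```

Run:
```python
from h import *
t,_=eyes.get_image("top");s,D=eyes.get_image("scene")
a=cv2.resize(s[130:230,350:440],(540,600),interpolation=cv2.INTER_CUBIC)
b=cv2.resize(t[190:250,375:440],(260,240),interpolation=cv2.INTER_CUBIC)
c=np.zeros((600,800,3),np.uint8);c[:,:540]=a;c[:240,540:]=b
cv2.imwrite("pics/miss.png",cv2.convertScaleAbs(c,alpha=1.6));np.savez("miss.npz",s=s,t=t)
```

```text
(no output)
```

View pics/miss.png

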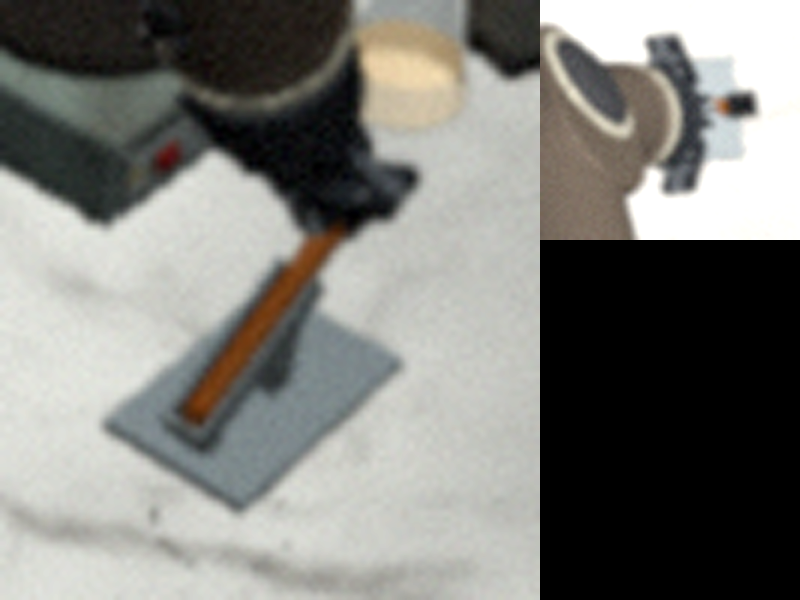

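The picture shows the shut fingers standing on top of the neck (crop (340,225)), with the tube undisturbed. I'll open, go deeper and shift 4 mm back from the cap.

servo_tool(
  claw=[60, 60, 60, 60, 60, 60, 60, 60],
  linear=[
    [0, 0, -0.2],
    [0, 0, 0],
    [0, 0, 0],
    [0, 0, 0],
    [0.1, 0, 0],
    [0, 0, 0],
    [0, 0, 0],
    [0, 0, 0],
  ],
  angular=[
    [0, 0, 0],
    [0, 0, 0],
    [0, 0, 0],
    [0, 0, 0],
    [0, 0, 0],
    [0, 0, 0],
    [0, 0, 0],
    [0, 0, 0],
  ],
)

```text
time_s: 5.12
position: [0.5197, -0.3005, 0.0901]
tool_rot: [[-0.088, 0.994, 0.058], [0.862, 0.106, -0.497], [-0.5, 0.006, -0.866]]
contact_force: [0.3, 0.0, -0.2]
opening: 0.0515
finger_force: 0.0
```

Run:
```python
from h import *
Rt=down(96.2,-30)
go(NECK+Rt[:,2]*.006,Rt)
```

```text
t 5.12 pos [ 0.5197 -0.3005  0.0901] q [ 0.38  0.45 -0.32  2.01  0.95  0.84 -0.51] F [ 0.3  0.  -0.2] open 0.0515
shift/30mm in present axes [0.03 0.01 0.42]
turn/5deg [ 0.04 -0.   -0.06] shift/30mm in goal axes [0.03 0.02 0.42]
```

servo_tool(
  claw=[60, 60, 60, 60, 0, 0, 0, 0, 0, 0],
  linear=[
    [0, 0, 0.22],
    [0, 0, 0.2],
    [0, 0, 0],
    [0, 0, 0],
    [0, 0, 0],
    [0, 0, 0],
    [0, 0, 0],
    [0, 0, 0],
    [0, 0, 0],
    [0, 0, 0],
  ],
  angular=[
    [0, 0, 0],
    [0, 0, 0],
    [0, 0, 0],
    [0, 0, 0],
    [0, 0, 0],
    [0, 0, 0],
    [0, 0, 0],
    [0, 0, 0],
    [0, 0, 0],
    [0, 0, 0],
  ],
)

```text
time_s: 5.95
position: [0.5205, -0.3067, 0.0794]
tool_rot: [[-0.088, 0.994, 0.058], [0.861, 0.106, -0.497], [-0.5, 0.006, -0.866]]
contact_force: [-0.2, -1.1, 1.1]
opening: -0.0004
finger_force: 0.0
```

Run:
```python
from h import *
C=NECK-40e-3*U
for n,(x0,x1,y0,y1) in {"top":(375,435,195,245),"scene":(360,420,150,215)}.items():
    f=np.load(n+"0.npz");im,D=f['im'].astype(int),f['d']
    P=[];Q=[]
    for v in range(y0,y1):
        for u in range(x0,x1):
            b,g,rr=im[v,u]
            o,q=ray(n,(u,v));p=o+q*D[v,u]
            if rr-b>40:P.append(p)
    P=np.array(P);t=(P-C)@U;res=(P-C)-np.outer(t,U)
    w=np.cross(U,[0,0,1]);w/=np.linalg.norm(w);nn=np.cross(w,U)
    for lo,hi in((-80,-40),(-40,0),(0,25),(25,60),(60,90)):
        k=(t*1e3>lo)&(t*1e3<hi)
        if k.any():print(n,lo,hi,k.sum(),"side",np.median(res[k]@w).round(4),"up",np.median(res[k]@nn).round(4))
    print(t.min(),t.max())
# tri now
s=np.load("miss.npz")['s']
im,D=eyes.get_image("scene");im=im.astype(int)
m=np.zeros(D.shape,bool);m[130:230,350:440]=1
m&=im[...,2]-im[...,0]>30
ys,xs=np.nonzero(m);print(len(xs),ys.min(),ys.max(),xs[ys.argmin()])
P=np.array([ray("scene",(u,v))[0]+ray("scene",(u,v))[1]*D[v,u] for u,v in zip(xs,ys)]);t=(P-C)@U;res=(P-C)-np.outer(t,U);print(t.min(),t.max(),np.median(res@w),np.median(res@nn))
cv2.imwrite("pics/m2.png",cv2.resize(cv2.convertScaleAbs(im[100:220,330:460].astype(np.uint8),alpha=2),(650,600),interpolation=cv2.INTER_CUBIC))
```

```text
top -80 -40 24 side -0.0003 up 0.0065
top -40 0 37 side -0.0008 up 0.0082
top 0 25 24 side -0.0008 up 0.0079
top 25 60 27 side -0.0006 up 0.0072
-0.06953962334868827 0.05439645112163903
scene -80 -40 27 side 0.0033 up 0.007
scene -40 0 40 side 0.0032 up 0.0058
scene 0 25 25 side 0.0027 up 0.0064
scene 25 60 26 side 0.0024 up 0.0057
scene 60 90 1 side -0.1269 up -0.0596
-0.06752960382158396 0.060198066159212915
283 134 199 414
-0.2802434160442596 0.23225113665089867 -0.061157177681127654 -0.12456389710956826
```

View pics/m2.png

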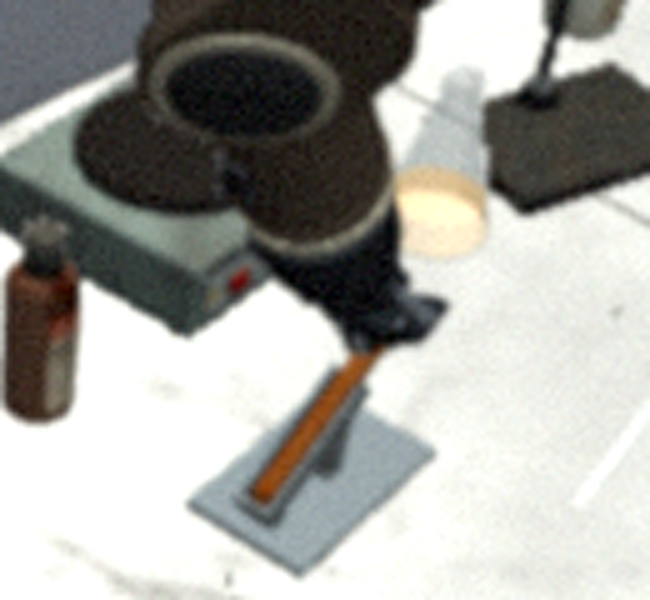

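Run:
```python
from h import *
def proj(n,p):
    m=M[n];c=np.linalg.inv(m["T"])@np.r_[p,1];q=c[:2]/c[2];q=q*(1+m["k1"]*(q@q));return (m["intrinsics"]@np.r_[q,1])[:2].round(1),c[2].round(3)
s=r.sense();A=np.array(s["tool_rot"]);p=np.array(s["position"])
for n in M:
    print(n,"tcp",proj(n,p),"tip",proj(n,p+A[:,2]*.008),"back50",proj(n,p-A[:,2]*.05),"neck",proj(n,NECK),"cap",proj(n,NECK+.025*U))
im,D=eyes.get_image("top");i=im.astype(int)
a=cv2.resize(im[190:245,375:445],(700,550),interpolation=cv2.INTER_CUBIC);cv2.imwrite("pics/m3.png",cv2.convertScaleAbs(a,alpha=2.2))
sub=i[195:245,375:440];am=sub[...,2]-sub[...,0]>45;print(blobs(am,(375,195),am,3,999))
for v in range(205,228,2):
    print(v,[ (int(1e3*(o+q*D[v,u])[2])) for u in range(400,432,2) for o,q in [ray("top",(u,v))]])
```

```text
scene tcp (array([403., 171.]), np.float64(1.121)) tip (array([403.3, 172.1]), np.float64(1.128)) back50 (array([400.7, 164. ]), np.float64(1.078)) neck (array([402.4, 170.5]), np.float64(1.116)) cap (array([407.2, 164. ]), np.float64(1.118))
top tcp (array([418.5, 216.8]), np.float64(1.378)) tip (array([419.2, 216.8]), np.float64(1.385)) back50 (array([413.8, 217.2]), np.float64(1.335)) neck (array([417.6, 216.8]), np.float64(1.374)) cap (array([425., 216.]), np.float64(1.361))
[(np.int32(5), np.float64(420.4), np.float64(216.2))]
205 [1, 195, 194, 207, 174, 176, 164, 6, 4, 5, 9, 10, 0, -1, -2, 2]
207 [298, 288, 254, 240, 202, 161, 168, 11, 9, 10, 11, 6, 0, 0, 2, -1]
209 [316, 302, 290, 265, 249, 234, 164, 156, 11, 12, 12, 5, -4, -2, -1, 0]
211 [328, 316, 303, 288, 268, 255, 238, 7, 8, 11, 8, 6, 0, 5, 0, -3]
213 [341, 326, 309, 304, 289, 267, 249, 174, 123, 9, 9, 99, 101, 106, 104, -2]
215 [346, 328, 319, 305, 296, 269, 254, 235, 123, 118, 94, 97, 105, 112, 110, -1]
217 [346, 335, 321, 308, 294, 271, 258, 241, 144, 127, 93, 101, 108, 108, 104, 2]
219 [348, 336, 324, 307, 294, 275, 260, 242, 150, 125, 9, 8, 89, 3, 4, 0]
221 [349, 339, 324, 304, 297, 271, 256, 241, 153, 11, 8, 4, 8, 5, -3, 0]
223 [347, 332, 319, 304, 292, 268, 251, 152, 9, 7, 5, 7, 4, -5, -1, 0]
225 [337, 326, 312, 303, 289, 258, 239, 157, 157, 6, 6, 6, 12, -4, 3, 5]
227 [1464, 315, 304, 291, 262, 244, 146, 165, 147, 5, 10, 5, 16, 4, -3, 0]
```

View pics/m3.png

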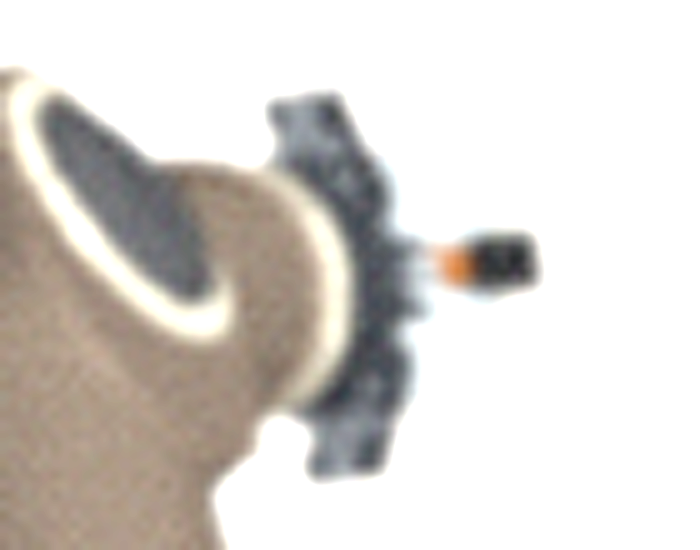

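Run:
```python
from h import *
s=r.sense();A=np.array(s["tool_rot"]);p=np.array(s["position"])
for n,(x0,x1,y0,y1) in {"top":(405,430,200,232),"scene":(385,422,145,178)}.items():
    im,D=eyes.get_image(n);L=[]
    for v in range(y0,y1):
        for u in range(x0,x1):
            o,q=ray(n,(u,v));w=A.T@(o+q*D[v,u]-p)*1000
            if im[v,u].max()<70 and w[2]>-70 and w[2]<30 and abs(w[1])<70: L.append(np.r_[w.round(0),u,v])
    L=np.array(L,int);L=L[L[:,2].argsort()[::-1]];print(n,len(L));print(L[:45].tolist())
```

```text
top 29
[[-28, -7, -11, 426, 218], [-24, -6, -11, 425, 218], [-18, -6, -11, 423, 218], [-15, -5, -11, 422, 218], [-27, 7, -12, 425, 214], [-17, 8, -13, 422, 214], [-32, -4, -14, 427, 217], [-33, 0, -15, 427, 216], [-23, -3, -15, 424, 217], [-31, 6, -15, 426, 214], [-24, 7, -15, 424, 214], [-21, 4, -16, 423, 215], [-31, 0, -17, 426, 216], [-35, 6, -17, 427, 214], [-28, 3, -17, 425, 215], [-24, 1, -18, 424, 216], [-21, 1, -18, 423, 216], [-30, -3, -18, 426, 217], [-23, -6, -18, 424, 218], [-21, -2, -18, 423, 217], [-27, -3, -18, 425, 217], [-18, 5, -18, 422, 215], [-34, 3, -18, 427, 215], [-18, 1, -18, 422, 216], [-25, 4, -20, 424, 215], [-23, 7, -22, 423, 214], [-19, -2, -23, 422, 217], [-29, 0, -23, 425, 216], [-9, 0, -66, 415, 217]]
scene 62
[[-3, -6, -2, 405, 171], [32, 10, -4, 394, 177], [14, -7, -5, 402, 175], [20, -11, -6, 402, 177], [21, 10, -6, 396, 174], [-4, -6, -7, 405, 170], [16, -5, -7, 401, 175], [12, -6, -8, 402, 174], [26, 10, -8, 395, 175], [8, -7, -9, 403, 173], [21, -5, -9, 400, 176], [-6, -5, -9, 405, 169], [-7, -8, -10, 406, 169], [24, -8, -10, 400, 177], [29, 7, -11, 395, 176], [-1, -5, -11, 404, 170], [28, 4, -11, 396, 176], [20, -9, -11, 401, 176], [0, -2, -11, 403, 170], [6, -6, -12, 403, 172], [6, 1, -12, 401, 171], [32, 4, -12, 395, 177], [26, -6, -12, 399, 177], [19, -12, -12, 402, 176], [2, -7, -12, 404, 171], [5, 5, -12, 400, 170], [24, 3, -12, 397, 175], [11, -6, -13, 402, 173], [29, -1, -13, 397, 177], [21, 5, -13, 397, 174], [24, -12, -14, 401, 177], [4, -5, -14, 403, 171], [26, 5, -14, 396, 175], [6, -3, -14, 402, 171], [32, 1, -15, 396, 177], [9, -8, -34, 402, 170], [11, -6, -35, 401, 170], [12, 0, -37, 399, 169], [8, -8, -38, 402, 169], [7, -11, -40, 403, 169], [12, -4, -41, 400, 169], [7, -8, -44, 402, 168], [12, -1, -45, 399, 168], [7, -16, -46, 404, 169], [11, 3, -46, 398, 167]]
```

servo_tool(
  claw=[0, 0, 0, 0, 0, 0],
  linear=[
    [0, 0, -0.7],
    [0, 0, -0.7],
    [0, 0, -0.8],
    [0, 0, -0.8],
    [0, 0, 0],
    [0, 0, 0],
  ],
  angular=[
    [0, 0, 0],
    [0, 0, 0],
    [0, 0, 0],
    [0, 0, 0],
    [0, 0, 0],
    [0, 0, 0],
  ],
)

```text
time_s: 6.65
position: [0.5162, -0.2616, 0.1584]
tool_rot: [[-0.088, 0.994, 0.061], [0.861, 0.107, -0.497], [-0.501, 0.009, -0.866]]
contact_force: [0.6, -0.2, 0.2]
opening: 0.0003
finger_force: 0.0
```

Run:
```python
from h import *
s=r.sense();A=np.array(s["tool_rot"]);p=np.array(s["position"]);print(p)
for n in ("scene","top"):
    im,D=eyes.get_image(n);L=[]
    for v in range(100,260):
        for u in range(360,460):
            o,q=ray(n,(u,v));W=o+q*D[v,u];w=A.T@(W-p)*1000
            if abs(w[0])<45 and abs(w[1])<75 and -140<w[2]<60: L.append(w)
    L=np.array(L)
    for z in range(-130,60,8):
        k=L[(L[:,2]>=z)&(L[:,2]<z+8)]
        if len(k):print(n,z,len(k),"x",k[:,0].min().round(),k[:,0].max().round(),"y",k[:,1].min().round(),k[:,1].max().round())
    cv2.imwrite(f"pics/n_{n}.png",cv2.convertScaleAbs(cv2.resize(im[90:220,340:460] if n=="scene" else im[170:250,380:460],(600,600),interpolation=cv2.INTER_CUBIC),alpha=2))
```

```text
[ 0.51617522 -0.26163955  0.1584326 ]
scene -130 56 x -11.0 20.0 y -62.0 57.0
scene -122 61 x -11.0 17.0 y -64.0 56.0
scene -114 22 x -2.0 18.0 y -62.0 48.0
scene -106 21 x 7.0 18.0 y -50.0 10.0
scene -98 20 x 0.0 17.0 y -45.0 16.0
scene -90 39 x -8.0 13.0 y -37.0 30.0
scene -82 21 x 7.0 15.0 y -31.0 30.0
scene -74 6 x 7.0 13.0 y -15.0 4.0
scene -66 5 x 7.0 12.0 y -14.0 3.0
scene -58 11 x 5.0 12.0 y -14.0 4.0
scene -50 11 x 4.0 12.0 y -15.0 13.0
scene -42 8 x 7.0 11.0 y -13.0 11.0
scene -34 2 x 7.0 11.0 y -9.0 2.0
top -130 50 x -12.0 10.0 y -62.0 59.0
top -122 56 x -14.0 11.0 y -63.0 60.0
top -114 21 x -18.0 12.0 y -56.0 52.0
top -106 30 x -19.0 -3.0 y -51.0 49.0
top -98 19 x -14.0 -1.0 y -45.0 43.0
top -90 29 x -14.0 -1.0 y -40.0 37.0
top -82 19 x -14.0 3.0 y -29.0 31.0
top -74 9 x -15.0 -11.0 y -11.0 22.0
top -66 6 x -13.0 -6.0 y -8.0 4.0
top -58 2 x -14.0 -8.0 y -14.0 -2.0
top -50 7 x -12.0 -7.0 y -11.0 10.0
top -42 9 x -13.0 -6.0 y -14.0 10.0
top -34 1 x -12.0 -12.0 y 0.0 0.0
```

View pics/n_scene.png

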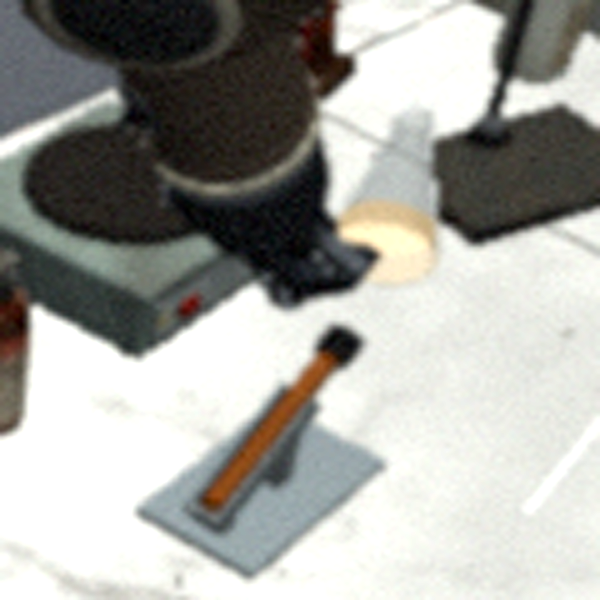

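The shut fingers (crop (300,290)) end about 32 mm behind the reported TCP in both cameras' depth, not 8 mm ahead, so the real tool point lies about 40 mm short. The tube is untouched, with its cap at crop (341,343). I'll allow for that offset.

Run:
```python
from h import *
Rt=down(96.2,-30)
go(NECK+Rt[:,2]*.046,Rt)
```

```text
t 6.75 pos [ 0.5147 -0.2626  0.1567] q [ 0.36  0.34 -0.38  1.98  0.82  0.96 -0.42] F [ 0.  -0.2 -0.2] open 0.0002
shift/30mm in present axes [0.04 0.03 4.31]
turn/5deg [ 0.03  0.   -0.06] shift/30mm in goal axes [0.04 0.04 4.31]
```

servo_tool(
  claw=[60, 60, 60, 60, 60, 60, 60, 60, 60, 60, 60, 0, 0, 0, 0, 0],
  linear=[
    [0, 0, 0],
    [0, 0, 0],
    [0, 0, 0],
    [0, 0, 0.8],
    [0, 0, 0.8],
    [0, 0, 0.8],
    [0, 0, 0.8],
    [0, 0, 0.6],
    [0, 0, 0.5],
    [0, 0, 0],
    [0, 0, 0],
    [0, 0, 0],
    [0, 0, 0],
    [0, 0, 0],
    [0, 0, 0],
    [0, 0, 0],
  ],
  angular=[
    [0, 0, 0],
    [0, 0, 0],
    [0, 0, 0],
    [0, 0, 0],
    [0, 0, 0],
    [0, 0, 0],
    [0, 0, 0],
    [0, 0, 0],
    [0, 0, 0],
    [0, 0, 0],
    [0, 0, 0],
    [0, 0, 0],
    [0, 0, 0],
    [0, 0, 0],
    [0, 0, 0],
    [0, 0, 0],
  ],
)

```text
time_s: 8.08
position: [0.524, -0.3256, 0.0465]
tool_rot: [[-0.088, 0.994, 0.061], [0.861, 0.107, -0.497], [-0.5, 0.008, -0.866]]
contact_force: [1.9, 1.4, 3.4]
opening: 0.0137
finger_force: 58.5
```

servo_tool(
  claw=[0, 0, 0, 0, 0, 0, 0],
  linear=[
    [-0.2, 0, -0.35],
    [-0.4, 0, -0.69],
    [-0.4, 0, -0.69],
    [-0.4, 0, -0.69],
    [-0.4, 0, -0.69],
    [0, 0, 0],
    [0, 0, 0],
  ],
  angular=[
    [0, 0, 0],
    [0, 0, 0],
    [0, 0, 0],
    [0, 0, 0],
    [0, 0, 0],
    [0, 0, 0],
    [0, 0, 0],
  ],
)

```text
time_s: 8.67
position: [0.5225, -0.3267, 0.1549]
tool_rot: [[-0.086, 0.994, 0.06], [0.861, 0.105, -0.498], [-0.501, 0.009, -0.865]]
contact_force: [-0.3, -0.7, -0.4]
opening: 0.0143
finger_force: 59.3
```

```bash
cat >> h.py <<'E'
def tube():
    "tube axis from amber in top+scene depth, in tool frame (mm) and world"
    s=r.sense();A=np.array(s["tool_rot"]);p=np.array(s["position"]);L=[]
    for n in M:
        im,D=eyes.get_image(n);i=im.astype(int);ys,xs=np.nonzero((i[...,2]-i[...,0]>40)&(D>0))
        P=[ray(n,(u,v))[0]+ray(n,(u,v))[1]*D[v,u] for u,v in zip(xs,ys)]
        L.append(np.array([q for q in P if np.linalg.norm(q-p)<.2]).reshape(-1,3))
        P=L[-1];
        if len(P)<5: continue
        w=(P-p)@A*1000;print(n,len(P),"tool x",np.percentile(w[:,0],[2,98]).round(),"y",np.percentile(w[:,1],[2,50,98]).round(1),"z",np.percentile(w[:,2],[2,50,98]).round(1))
        c=P.mean(0);v=np.linalg.svd(P-c,full_matrices=0)[2][0];v*=-np.sign(v[1]);t=(P-c)@v
        print("   dir",v.round(3),"ends",(c+v*np.percentile(t,1)).round(4),(c+v*np.percentile(t,99)).round(4))
E
python3 - <<'E'
from h import *
tube()
go([.48,-.12,.12],down(90))
E
```

```text
scene 127 tool x [  9. 107.] y [-8.9 -4.5  0.5] z [-53.5 -50.1 -44.3]
   dir [ 0.337 -0.919  0.203] ends [ 0.4961 -0.2099  0.1575] [ 0.542  -0.335   0.1851]
top 12 tool x [-38.  34.] y [ -5.3  -0.9 130.1] z [-163.8  -50.1  108.5]
   dir [ 0.507 -0.182 -0.843] ends [ 0.4855 -0.2853  0.3018] [ 0.6435 -0.342   0.0391]
t 8.77 pos [ 0.5213 -0.3263  0.1526] q [ 0.45  0.37 -0.35  1.94  0.85  0.9  -0.32] F [-1.  -0.3 -0.4] open 0.0139
shift/30mm in present axes [ 6.59 -0.65 -2.55]
turn/5deg [0.37 5.99 1.16] shift/30mm in goal axes [ 6.88 -1.38  1.09]
```

servo_tool(
  claw=[0, 0, 0, 0, 0, 0, 0, 0, 0, 0, 0, 0, 0, 0, 0, 0, 0, 0],
  linear=[
    [0, 0, 0],
    [0, 0, 0],
    [0, 0, 0],
    [0, 0, 0],
    [0, 0, 0],
    [0, 0, 0],
    [0.69, -0.14, 0],
    [0.69, -0.14, 0.3],
    [0.69, -0.14, 0.3],
    [0.69, -0.14, 0.3],
    [0.69, -0.14, 0.3],
    [0.69, -0.14, 0.4],
    [0.69, -0.14, 0.4],
    [0.69, -0.14, 0.4],
    [0.69, -0.14, 0.5],
    [0.67, -0.12, 0.5],
    [0, 0, 0],
    [0, 0, 0],
  ],
  angular=[
    [0.06, 1, 0.19],
    [0.06, 1, 0.19],
    [0.06, 1, 0.19],
    [0.06, 1, 0.19],
    [0.06, 1, 0.19],
    [0.06, 1, 0.19],
    [0, 0, 0],
    [0, 0, 0],
    [0, 0, 0],
    [0, 0, 0],
    [0, 0, 0],
    [0, 0, 0],
    [0, 0, 0],
    [0, 0, 0],
    [0, 0, 0],
    [0, 0, 0],
    [0, 0, 0],
    [0, 0, 0],
  ],
)

```text
time_s: 10.27
position: [0.4786, -0.1185, 0.0497]
tool_rot: [[-0.005, 1.0, -0.003], [1.0, 0.005, 0.002], [0.002, -0.002, -1.0]]
contact_force: [1.8, -0.4, -0.1]
opening: 0.0142
finger_force: 59.3
```

Run:
```python
from h import *
tube()
go([.48,-.12,-.01],down(90))
```

```text
scene 129 tool x [  8. 108.] y [-10.   -5.5  -0.5] z [-52.9 -49.5 -45.2]
   dir [ 0.005 -1.     0.002] ends [ 0.4729 -0.0095  0.0993] [ 0.4734 -0.1109  0.0995]
top 75 tool x [ 35. 111.] y [-3.1  0.3  5.3] z [-59.3 -52.  -46.6]
   dir [ 0.002 -1.     0.016] ends [ 0.4787 -0.0078  0.1015] [ 0.4788 -0.0833  0.1028]
t 10.37 pos [ 0.4801 -0.1204  0.051 ] q [ 0.56  0.44 -0.51  2.03  0.31  0.75 -0.14] F [-0.4 -0.4  0.6] open 0.0141
shift/30mm in present axes [ 0.01 -0.    2.03]
turn/5deg [ 0.   -0.01  0.03] shift/30mm in goal axes [ 0.01 -0.    2.03]
```

servo_tool(
  claw=[0, 0, 0, 0, 0, 0, 0],
  linear=[
    [0, 0, 0.6],
    [0, 0, 0.7],
    [0, 0, 0.6],
    [0, 0, 0.4],
    [0, 0, 0.2],
    [0, 0, 0],
    [0, 0, 0],
  ],
  angular=[
    [0, 0, 0],
    [0, 0, 0],
    [0, 0, 0],
    [0, 0, 0],
    [0, 0, 0],
    [0, 0, 0],
    [0, 0, 0],
  ],
)

```text
time_s: 10.95
position: [0.4808, -0.1201, -0.0233]
tool_rot: [[-0.002, 1.0, 0.002], [1.0, 0.002, 0.001], [0.001, 0.002, -1.0]]
contact_force: [1.6, -0.1, -0.1]
opening: 0.0139
finger_force: 59.3
```

Run:
```python
from h import *
tube()
go([.48,-.12,-.033],down(90))
```

```text
scene 122 tool x [  9. 109.] y [-9.6 -5.6 -0.4] z [-53.6 -49.7 -44.4]
   dir [ 0.001 -1.     0.006] ends [ 0.4752 -0.0104  0.0262] [ 0.4753 -0.1131  0.0268]
top 70 tool x [ 39. 111.] y [-4.7 -1.1  5.7] z [-57.8 -52.  -45.1]
   dir [-0.015 -1.     0.012] ends [ 0.4804 -0.0082  0.0281] [ 0.4793 -0.0809  0.0289]
t 11.05 pos [ 0.4812 -0.1201 -0.0227] q [ 0.49  0.56 -0.43  2.07  0.41  0.59 -0.23] F [0.4 0.2 0.3] open 0.0138
shift/30mm in present axes [ 0.   -0.04  0.34]
turn/5deg [ 0.03 -0.01  0.03] shift/30mm in goal axes [ 0.   -0.04  0.34]
```

servo_tool(
  claw=[0, 0, 0, 0, 0],
  linear=[
    [0, 0, 0.1],
    [0, 0, 0.1],
    [0, 0, 0.07],
    [0, 0, 0],
    [0, 0, 0],
  ],
  angular=[
    [0, 0, 0],
    [0, 0, 0],
    [0, 0, 0],
    [0, 0, 0],
    [0, 0, 0],
  ],
)

```text
time_s: 11.47
position: [0.4812, -0.1202, -0.0291]
tool_rot: [[-0.003, 1.0, 0.003], [1.0, 0.003, -0.001], [-0.001, 0.003, -1.0]]
contact_force: [-9.7, 0.7, 34.6]
opening: 0.014
finger_force: 78.2
```

servo_tool(
  claw=[0, 0, 40, 50, 50, 50, 50, 50, 50, 50, 50],
  linear=[
    [0, 0, -0.06],
    [0, 0, 0],
    [0, 0, 0],
    [0, 0, 0],
    [0, 0, 0],
    [0, 0, 0],
    [0, 0, -0.4],
    [0, 0, -0.7],
    [0, 0, -0.7],
    [0, 0, 0],
    [0, 0, 0],
  ],
  angular=[
    [0, 0, 0],
    [0, 0, 0],
    [0, 0, 0],
    [0, 0, 0],
    [0, 0, 0],
    [0, 0, 0],
    [0, 0, 0],
    [0, 0, 0],
    [0, 0, 0],
    [0, 0, 0],
    [0, 0, 0],
  ],
)

```text
time_s: 12.38
position: [0.4812, -0.1203, 0.0256]
tool_rot: [[-0.002, 1.0, 0.004], [1.0, 0.002, 0.0], [0.0, 0.004, -1.0]]
contact_force: [0.4, 0.2, -0.3]
opening: 0.0427
finger_force: 0.0
```

Run:
```python
from h import *
tube()
go([.48,-.083,-.03],down(90))
```

```text
scene 141 tool x [ -9. 109.] y [-14.3  -9.4  -3.9] z [ 5.7 10.4 14.7]
   dir [-0.034 -0.999  0.021] ends [ 0.4737 -0.0103  0.014 ] [ 0.4696 -0.131   0.0165]
top 75 tool x [ 36. 110.] y [-8.6 -5.1  1.8] z [ 3.2  9.7 15.7]
   dir [-0.043 -0.998  0.035] ends [ 0.4787 -0.0084  0.0147] [ 0.4754 -0.0849  0.0174]
t 12.48 pos [ 0.48   -0.1201  0.024 ] q [ 0.54  0.48 -0.49  2.05  0.35  0.69 -0.17] F [ 0.6 -0.5 -0.5] open 0.0428
shift/30mm in present axes [1.23 0.   1.8 ]
turn/5deg [ 0.01 -0.01  0.03] shift/30mm in goal axes [1.24 0.   1.8 ]
```

servo_tool(
  claw=[50, 50, 50, 50, 50, 50, 50, 50, 50],
  linear=[
    [0.65, -0.08, 0],
    [0.64, -0.07, 0],
    [0, 0, 0],
    [0, 0, 0.5],
    [0, 0, 0.5],
    [0, 0, 0.4],
    [0, 0, 0.2],
    [0, 0, 0.1],
    [0, 0, 0],
  ],
  angular=[
    [0, 0, 0],
    [0, 0, 0],
    [0, 0, 0.46],
    [0, 0, 0],
    [0, 0, 0],
    [0, 0, 0],
    [0, 0, 0],
    [0, 0, 0],
    [0, 0, 0],
  ],
)

```text
time_s: 13.23
position: [0.4751, -0.0809, -0.0277]
tool_rot: [[0.037, 0.999, -0.0], [0.999, -0.037, 0.001], [0.001, -0.0, -1.0]]
contact_force: [0.1, 0.7, -1.3]
opening: 0.0425
finger_force: 0.0
```

Run:
```python
from h import *
go([.4755,-.0815,-.028],down(87.7))
```

```text
t 13.23 pos [ 0.4751 -0.0809 -0.0277] q [ 0.41  0.55 -0.42  2.1   0.41  0.57 -0.35] F [ 0.1  0.7 -1.3] open 0.0425
shift/30mm in present axes [-0.02  0.02  0.01]
turn/5deg [-0.   -0.02  0.03] shift/30mm in goal axes [-0.02  0.02  0.01]
```

servo_tool(
  claw=[0, 0, 0, 0, 0],
  linear=[
    [0, 0, 0],
    [0, 0, 0],
    [0, 0, 0],
    [0, 0, 0],
    [0, 0, 0],
  ],
  angular=[
    [0, 0, 0],
    [0, 0, 0],
    [0, 0, 0],
    [0, 0, 0],
    [0, 0, 0],
  ],
)

```text
time_s: 13.65
position: [0.4764, -0.0813, -0.0262]
tool_rot: [[0.038, 0.999, 0.003], [0.999, -0.038, 0.001], [0.001, 0.003, -1.0]]
contact_force: [-0.4, 0.5, 4.6]
opening: 0.0132
finger_force: 58.7
```

servo_tool(
  claw=[0, 0, 0, 0, 0, 0, 0, 0],
  linear=[
    [0, 0, -0.3],
    [0, 0, -0.8],
    [0, 0, -0.8],
    [0, 0, -0.9],
    [0, 0, -0.9],
    [0, 0, -0.8],
    [0, 0, 0],
    [0, 0, 0],
  ],
  angular=[
    [0, 0, 0],
    [0, 0, 0],
    [0, 0, 0],
    [0, 0, 0],
    [0, 0, 0],
    [0, 0, 0],
    [0, 0, 0],
    [0, 0, 0],
  ],
)

```text
time_s: 14.32
position: [0.4764, -0.0816, 0.1098]
tool_rot: [[0.038, 0.999, 0.004], [0.999, -0.038, -0.0], [-0.0, 0.005, -1.0]]
contact_force: [-0.3, -0.5, -0.6]
opening: 0.014
finger_force: 58.6
```

Run:
```python
from h import *
tube()
go([.6105,.14,.11],down(90.2))
s=r.sense();A=np.array(s["tool_rot"]);p=np.array(s["position"])
for n in M:
    im,D=eyes.get_image(n);L=[]
    for v in range(120,300):
        for u in range(250,420):
            if im[v,u].max()>60: continue
            o,q=ray(n,(u,v));w=A.T@(o+q*D[v,u]-p)*1000
            if -100<w[0]<-40 and abs(w[1])<25 and -60<w[2]<-10:L.append(w)
    L=np.array(L);print(n,len(L),"cap tool x",np.percentile(L[:,0],[3,50,97]).round(1) if len(L) else "", L.mean(0).round(1) if len(L) else "")
```

```text
scene 90 tool x [ 7. 70.] y [-10.1  -5.9  -1.3] z [-45.9 -40.6 -36.6]
   dir [-0.023 -0.999  0.035] ends [ 0.4725 -0.0101  0.1496] [ 0.471  -0.0759  0.1519]
top 33 tool x [49. 74.] y [-7.1 -3.1  3. ] z [-44.1 -41.2 -35.9]
   dir [-0.033 -0.999 -0.033] ends [ 0.4768 -0.0076  0.151 ] [ 0.4759 -0.0331  0.1502]
t 14.42 pos [ 0.4749 -0.0815  0.1078] q [ 0.53  0.34 -0.55  2.01  0.23  0.85 -0.19] F [ 0.3  0.3 -0.7] open 0.0135
shift/30mm in present axes [ 7.55  4.24 -0.06]
turn/5deg [ 0.01 -0.01 -0.47] shift/30mm in goal axes [ 7.37  4.55 -0.07]
scene 8 cap tool x [-67.4 -53.5 -45.8] [-55.8  -2.8 -37.6]
top 0 cap tool x
```

servo_tool(
  claw=[0, 0, 0, 0, 0, 0, 0, 0, 0, 0, 0, 0, 0],
  linear=[
    [0, 0, 0],
    [0.73, 0.45, 0],
    [0.73, 0.45, 0],
    [0.73, 0.45, 0],
    [0.73, 0.45, 0],
    [0.73, 0.45, 0],
    [0.73, 0.45, 0],
    [0.73, 0.45, 0],
    [0.73, 0.45, 0],
    [0.73, 0.45, 0],
    [0.75, 0.45, 0],
    [0, 0, 0],
    [0, 0, 0],
  ],
  angular=[
    [0, 0.3, -0.47],
    [0, 0, 0],
    [0, 0, 0],
    [0, 0, 0],
    [0, 0, 0],
    [0, 0, 0],
    [0, 0, 0],
    [0, 0, 0],
    [0, 0, 0],
    [0, 0, 0],
    [0, 0, 0],
    [0, 0, 0],
    [0, 0, 0],
  ],
)

```text
time_s: 15.6
position: [0.609, 0.1407, 0.1128]
tool_rot: [[-0.007, 1.0, -0.001], [1.0, 0.007, 0.028], [0.028, -0.0, -1.0]]
contact_force: [-0.3, -0.5, -0.7]
opening: 0.0133
finger_force: 58.6
```

Run:
```python
from h import *
tube()
go([.6105,.14,.11],down(90.2,1.5))
for n,w in (("top",(235,345,160,240)),("scene",(215,335,170,290))):
    im,D=eyes.get_image(n);np.savez(n+"1.npz",im=im,d=D)
    cv2.imwrite(f"pics/p_{n}.png",cv2.convertScaleAbs(cv2.resize(im[w[2]:w[3],w[0]:w[1]],None,fx=6 if n=="top" else 5,fy=6 if n=="top" else 5,interpolation=cv2.INTER_CUBIC),alpha=1.8))
    i=im.astype(int);m=np.zeros(D.shape,bool);m[w[2]:w[3],w[0]:w[1]]=1;m&=i[...,2]-i[...,0]>30
    print(n,blobs(m,(0,0),m,4,999))
    for b in blobs(m,(0,0),m,4,999): print(onz(n,b[1:],.144))
```

```text
scene 113 tool x [-46.  73.] y [-10.7  -6.7  -1.2] z [-43.8 -40.5 -35.9]
   dir [ 0.008 -1.    -0.01 ] ends [0.6022 0.2141 0.1544] [0.6031 0.0904 0.1532]
t 15.7 pos [0.6089 0.1378 0.113 ] q [ 0.11  0.56 -0.56  1.67  0.31  1.   -0.54] F [-0.6  0.  -1.1] open 0.0138
shift/30mm in present axes [0.07 0.05 0.1 ]
turn/5deg [-0.  0.  0.] shift/30mm in goal axes [0.07 0.05 0.1 ]
top []
scene [(np.int32(5), np.float64(307.2), np.float64(170.6)), (np.int32(13), np.float64(282.0), np.float64(199.15)), (np.int32(135), np.float64(252.54), np.float64(214.39))]
[ 0.65326596 -0.03499326  0.144     ]
[0.60733116 0.08678215 0.144     ]
[0.61131371 0.17541096 0.144     ]
```

View pics/p_top.png

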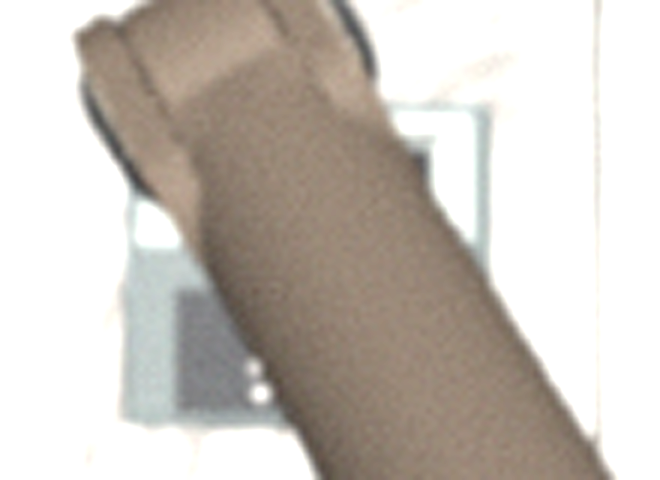

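The picture shows the arm hiding the clips, with only the stop dot at crop (260,393) visible. So I'll rely on the clip positions measured earlier and average the pose reading.

```bash
cat >> h.py <<'E'
def mean_pos(n=8):
    L=[]
    for _ in range(n): eyes.get_image("scene");L.append(r.sense()["position"])
    L=np.array(L);print("mean pos",L.mean(0).round(4),"sd",L.std(0).round(4));return L.mean(0)
E
python3 - <<'E'
from h import *
mean_pos()
t=np.load("scene1.npz");im,D=t['im'].astype(int),t['d']
m=np.zeros(D.shape,bool);m[195:235,215:275]=1;m&=im[...,2]-im[...,0]>30
ys,xs=np.nonzero(m);P=np.array([np.r_[onz("scene",(u,v),.147)] for u,v in zip(xs,ys)])
print("axis x by scene, z=.147:",P[:,0].mean(),P[:,1].min(),P[:,1].max(),np.polyfit(P[:,1],P[:,0],1))
E
```

```text
mean pos [0.6097 0.1379 0.1144] sd [0.0001 0.0004 0.0002]
axis x by scene, z=.147: 0.6088023700741635 0.14022993055163813 0.21042427690231405 [-0.03364932  0.61473868]
```

servo_tool(
  claw=[0, 0, 0, 0, 0, 0, 0, 0, 0, 0],
  linear=[
    [0.08, 0.04, 0],
    [0, 0, 0.4],
    [0, 0, 0.4],
    [0, 0, 0.3],
    [0, 0, 0.15],
    [0, 0, 0.1],
    [0, 0, 0.07],
    [0, 0, 0.07],
    [0, 0, 0],
    [0, 0, 0],
  ],
  angular=[
    [0, 0, 0],
    [0, 0, 0],
    [0, 0, 0],
    [0, 0, 0],
    [0, 0, 0],
    [0, 0, 0],
    [0, 0, 0],
    [0, 0, 0],
    [0, 0, 0],
    [0, 0, 0],
  ],
)

```text
time_s: 17.03
position: [0.612, 0.1425, 0.0703]
tool_rot: [[-0.003, 1.0, 0.004], [1.0, 0.003, 0.028], [0.027, 0.004, -1.0]]
contact_force: [2.9, 0.1, 0.7]
opening: 0.0139
finger_force: 58.9
```

servo_tool(
  claw=[0, 0, 0, 0],
  linear=[
    [0, 0, 0.07],
    [0, 0, 0.07],
    [0, 0, 0],
    [0, 0, 0],
  ],
  angular=[
    [0, 0, 0],
    [0, 0, 0],
    [0, 0, 0],
    [0, 0, 0],
  ],
)

```text
time_s: 17.37
position: [0.6139, 0.1429, 0.067]
tool_rot: [[-0.003, 1.0, 0.008], [1.0, 0.003, 0.028], [0.028, 0.008, -1.0]]
contact_force: [8.1, 1.7, 3.2]
opening: 0.0136
finger_force: 59.2
```

servo_tool(
  claw=[0, 0, 0, 0],
  linear=[
    [0, 0.08, 0],
    [0, 0, 0],
    [0, 0, 0.05],
    [0, 0, 0],
  ],
  angular=[
    [0, 0, 0],
    [0, 0, 0],
    [0, 0, 0],
    [0, 0, 0],
  ],
)

```text
time_s: 17.7
position: [0.6144, 0.1429, 0.0652]
tool_rot: [[-0.004, 1.0, 0.004], [1.0, 0.003, 0.028], [0.028, 0.004, -1.0]]
contact_force: [2.6, -0.4, 6.3]
opening: 0.0134
finger_force: 59.6
```

Run:
```python
from h import *
mean_pos(2);go([.614,.14,.057],down(90.2,1.5));tube();print(r.sense()["moment"])
```

```text
mean pos [0.6144 0.1429 0.0653] sd [0. 0. 0.]
t 17.8 pos [0.6144 0.1429 0.0652] q [ 0.08  0.62 -0.53  1.69  0.35  0.92 -0.58] F [ 3.  -0.1  6.3] open 0.0136
shift/30mm in present axes [-0.11 -0.02  0.27]
turn/5deg [ 0.05 -0.02  0.  ] shift/30mm in goal axes [-0.1  -0.01  0.27]
scene 107 tool x [12. 74.] y [-11.1  -6.1   0.3] z [-44.  -40.5 -36. ]
   dir [ 0.016 -1.     0.012] ends [0.6077 0.2158 0.1062] [0.6087 0.1522 0.1069]
[ 0.05183382 -0.49578926  0.01190545]
```

servo_tool(
  claw=[0, 0, 0, 0, 0, 0],
  linear=[
    [-0.06, 0.03, 0],
    [0, 0, 0.08],
    [0, 0, 0.08],
    [0, 0, 0.08],
    [0, 0, 0],
    [0, 0, 0],
  ],
  angular=[
    [0, 0, 0],
    [0, 0, 0],
    [0, 0, 0],
    [0, 0, 0],
    [0, 0, 0],
    [0, 0, 0],
  ],
)

```text
time_s: 18.4
position: [0.6141, 0.1408, 0.0563]
tool_rot: [[-0.004, 1.0, 0.001], [1.0, 0.004, 0.027], [0.027, 0.001, -1.0]]
contact_force: [2.6, 1.6, -1.7]
opening: 0.0137
finger_force: 58.6
```

servo_tool(
  claw=[0, 0, 0, 0],
  linear=[
    [0, 0, 0.07],
    [0, 0, 0.05],
    [0, 0, 0],
    [0, 0, 0],
  ],
  angular=[
    [0, 0, 0],
    [0, 0, 0],
    [0, 0, 0],
    [0, 0, 0],
  ],
)

```text
time_s: 18.73
position: [0.6143, 0.1408, 0.0559]
tool_rot: [[-0.003, 1.0, 0.003], [1.0, 0.003, 0.026], [0.026, 0.003, -1.0]]
contact_force: [-6.9, -2.8, 23.2]
opening: 0.0135
finger_force: 61.5
```

Run:
```python
from h import *
tube();print(r.sense()["moment"],r.sense()["contact_force"],r.sense()["position"])
```

```text
scene 92 tool x [12. 73.] y [-10.9  -6.2  -1. ] z [-44.6 -40.9 -34.8]
   dir [ 0.025 -1.     0.014] ends [0.6073 0.2128 0.0971] [0.6089 0.1504 0.098 ]
[-0.58599143  1.5754873   0.10521857] [-7.69530724 -3.43052584 22.38819282] [0.61427326 0.14084149 0.05591987]
```

servo_tool(
  claw=[0, 20, 45, 45, 45, 45, 45, 45, 45, 45, 45],
  linear=[
    [0, 0, -0.08],
    [0, 0, 0],
    [0, 0, 0],
    [0, 0, 0],
    [0, 0, 0],
    [0, 0, -0.3],
    [0, 0, -0.6],
    [0, 0, -0.6],
    [0, 0, -0.6],
    [0, 0, 0],
    [0, 0, 0],
  ],
  angular=[
    [0, 0, 0],
    [0, 0, 0],
    [0, 0, 0],
    [0, 0, 0],
    [0, 0, 0],
    [0, 0, 0],
    [0, 0, 0],
    [0, 0, 0],
    [0, 0, 0],
    [0, 0, 0],
    [0, 0, 0],
  ],
)

```text
time_s: 19.75
position: [0.615, 0.1394, 0.1201]
tool_rot: [[-0.004, 1.0, 0.004], [1.0, 0.003, 0.027], [0.027, 0.004, -1.0]]
contact_force: [-0.5, 0.3, -0.7]
opening: 0.0383
finger_force: 0.0
```

Run:
```python
from h import *
tube()
go([.5055,.1405,.15],down(240))
```

```text
scene 172 tool x [-48.  71.] y [-11.2  -6.8  -0.8] z [18.6 22.4 29.2]
   dir [ 0.008 -1.     0.003] ends [0.6082 0.2129 0.0975] [0.6092 0.0908 0.0978]
t 19.85 pos [0.6139 0.139  0.1182] q [ 0.11  0.56 -0.56  1.65  0.31  1.01 -0.54] F [-0.4  0.2 -0.2] open 0.0385
shift/30mm in present axes [ 0.09 -3.61 -1.06]
turn/5deg [  0.41  -0.09 -29.96] shift/30mm in goal axes [ 1.76  3.15 -1.06]
```

servo_tool(
  claw=[45, 45, 45, 45, 45, 45, 45, 45, 45, 45, 45, 45, 45, 45, 45, 45, 45, 45, 45, 45],
  linear=[
    [0, 0, -0.6],
    [0.04, -0.8, -0.46],
    [0.05, -0.9, 0],
    [0, -0.95, 0],
    [0, -0.95, 0],
    [0, 0, 0],
    [0, 0, 0],
    [0, 0, 0],
    [0, 0, 0],
    [0, 0, 0],
    [0, 0, 0],
    [0, 0, 0],
    [0, 0, 0],
    [0, 0, 0],
    [0, 0, 0],
    [0, 0, 0],
    [0, 0, 0],
    [0, 0, 0],
    [0, 0, 0],
    [0, 0, 0],
  ],
  angular=[
    [0, 0, 0],
    [0, 0, 0],
    [0, 0, 0],
    [0, 0, 0],
    [0, -0.31, 0],
    [0, 0, -1],
    [0, 0, -1],
    [0, 0, -1],
    [0, 0, -1],
    [0, 0, -1],
    [0, 0, -1],
    [0, 0, -1],
    [0, 0, -1],
    [0, 0, -1],
    [0, 0, -1],
    [0, 0, -1],
    [0, 0, -1],
    [0, 0, -1],
    [0, 0, -1],
    [0, 0, -1],
  ],
)

```text
time_s: 21.52
position: [0.5056, 0.1405, 0.1493]
tool_rot: [[-0.968, 0.251, 0.0], [0.251, 0.968, -0.0], [-0.0, -0.0, -1.0]]
contact_force: [0.4, 0.4, -0.1]
opening: 0.0384
finger_force: 0.0
```

servo_tool(
  claw=[45, 45, 45, 45, 45, 45, 45, 45, 45, 45, 45, 45, 45, 45, 45, 45, 45],
  linear=[
    [0, 0, 0],
    [0, 0, 0],
    [0, 0, 0],
    [0, 0, 0],
    [0, 0, 0],
    [0, 0, 0],
    [0, 0, 0],
    [0, 0, 0],
    [0, 0, 0],
    [0, 0, 0],
    [0, 0, 0],
    [0, 0, 0],
    [0, 0, 0],
    [0, 0, 0],
    [0, 0, 0],
    [0, 0, 0],
    [0, 0, 0],
  ],
  angular=[
    [0, 0, -1],
    [0, 0, -1],
    [0, 0, -1],
    [0, 0, -1],
    [0, 0, -1],
    [0, 0, -1],
    [0, 0, -1],
    [0, 0, -1],
    [0, 0, -1],
    [0, 0, -1],
    [0, 0, -1],
    [0, 0, -1],
    [0, 0, -1],
    [0, 0, -1],
    [0, 0, -1],
    [0, 0, 0],
    [0, 0, 0],
  ],
)

```text
time_s: 22.93
position: [0.5057, 0.1405, 0.1495]
tool_rot: [[-0.499, -0.866, 0.0], [-0.866, 0.499, 0.0], [-0.001, -0.0, -1.0]]
contact_force: [-0.5, 0.6, -0.9]
opening: 0.0385
finger_force: 0.0
```

Run:
```python
from h import *
mean_pos(3)
go([.5065,.1405,.037],down(240))
```

```text
mean pos [0.506  0.1406 0.1498] sd [0.0001 0.     0.0001]
t 23.08 pos [0.5061 0.1406 0.15  ] q [ 0.51  0.59 -1.21  1.85  0.61  1.14  1.71] F [ 0.4  0.1 -0.2] open 0.0386
shift/30mm in present axes [-0.   -0.01  3.77]
turn/5deg [-0.02  0.01  0.02] shift/30mm in goal axes [-0.   -0.01  3.77]
```

servo_tool(
  claw=[45, 45, 45, 45, 45, 45, 45, 45, 45, 0, 0, 0, 0],
  linear=[
    [0, 0, 0.6],
    [0, 0, 0.7],
    [0, 0, 0.7],
    [0, 0, 0.6],
    [0, 0, 0.5],
    [0, 0, 0.4],
    [0, 0, 0.24],
    [0, 0, 0],
    [0, 0, 0],
    [0, 0, 0],
    [0, 0, 0],
    [0, 0, 0],
    [0, 0, 0],
  ],
  angular=[
    [0, 0, 0],
    [0, 0, 0],
    [0, 0, 0],
    [0, 0, 0],
    [0, 0, 0],
    [0, 0, 0],
    [0, 0, 0],
    [0, 0, 0],
    [0, 0, 0],
    [0, 0, 0],
    [0, 0, 0],
    [0, 0, 0],
    [0, 0, 0],
  ],
)

```text
time_s: 24.17
position: [0.5074, 0.1407, 0.0391]
tool_rot: [[-0.497, -0.868, 0.004], [-0.868, 0.497, -0.0], [-0.002, -0.003, -1.0]]
contact_force: [-0.3, -0.2, 6.3]
opening: 0.0127
finger_force: 61.8
```

Run:
```python
from h import *
go([.5065,.1405,.037],down(240));print(r.sense()["moment"])
```

```text
t 24.17 pos [0.5074 0.1407 0.0391] q [ 0.41  0.71 -1.07  1.94  0.78  0.96  1.58] F [-0.3 -0.2  6.3] open 0.0127
shift/30mm in present axes [0.02 0.02 0.07]
turn/5deg [-0.04  0.02  0.03] shift/30mm in goal axes [0.02 0.02 0.07]
[-0.24852995 -0.0057429  -0.02394235]
```

servo_tool(
  claw=[0, 0, 0, 0, 0, 0, 0, 0, 0, 0, 0, 0, 0, 0, 0, 0, 0, 0, 0, 0],
  linear=[
    [0, 0, 0],
    [0, 0, 0],
    [0, 0, 0],
    [0, 0, 0],
    [0, 0, 0],
    [0, 0, 0],
    [0, 0, 0],
    [0, 0, 0],
    [0, 0, 0],
    [0, 0, 0],
    [0, 0, 0],
    [0, 0, 0],
    [0, 0, 0],
    [0, 0, 0],
    [0, 0, 0],
    [0, 0, 0],
    [0, 0, 0],
    [0, 0, 0],
    [0, 0, 0],
    [0, 0, 0],
  ],
  angular=[
    [0, 0, 0.6],
    [0, 0, 1],
    [0, 0, 1],
    [0, 0, 1],
    [0, 0, 1],
    [0, 0, 1],
    [0, 0, 1],
    [0, 0, 1],
    [0, 0, 1],
    [0, 0, 1],
    [0, 0, 1],
    [0, 0, 1],
    [0, 0, 1],
    [0, 0, 1],
    [0, 0, 1],
    [0, 0, 1],
    [0, 0, 1],
    [0, 0, 1],
    [0, 0, 1],
    [0, 0, 0],
  ],
)

```text
time_s: 25.83
position: [0.5073, 0.141, 0.0391]
tool_rot: [[-0.839, 0.545, 0.004], [0.545, 0.839, 0.0], [-0.003, 0.002, -1.0]]
contact_force: [0.0, -0.6, 8.9]
opening: 0.0126
finger_force: 62.0
```

Run:
```python
from h import *
go([.5065,.1405,.038],down(120.5));print(r.sense()["moment"])
```

```text
t 25.83 pos [0.5073 0.141  0.0391] q [ 0.17  0.55 -0.7   1.96  0.49  0.8   0.2 ] F [ 0.  -0.6  8.9] open 0.0126
shift/30mm in present axes [ 0.01 -0.03  0.04]
turn/5deg [0.04 0.03 5.3 ] shift/30mm in goal axes [-0.   -0.03  0.04]
[-0.19117712  0.05807335  0.11818909]
```

Now the last 26 degrees, stopping about half a degree short of the sixth click.

servo_tool(
  claw=[0, 0, 0, 0, 0, 0, 0, 0, 0],
  linear=[
    [0, 0, 0],
    [0, 0, 0],
    [0, 0, 0],
    [0, 0, 0],
    [0, 0, 0],
    [0, 0, 0],
    [0, 0, 0],
    [0, 0, 0],
    [0, 0, 0],
  ],
  angular=[
    [0, 0, 0.9],
    [0, 0, 0.9],
    [0, 0, 0.9],
    [0, 0, 0.9],
    [0, 0, 0.8],
    [0, 0, 0.5],
    [0, 0, 0.3],
    [0, 0, 0],
    [0, 0, 0],
  ],
)

```text
time_s: 26.58
position: [0.5074, 0.1411, 0.0391]
tool_rot: [[-0.52, 0.854, 0.004], [0.854, 0.52, 0.0], [-0.002, 0.004, -1.0]]
contact_force: [-0.3, -1.3, 7.9]
opening: 0.0129
finger_force: 62.1
```

Run:
```python
from h import *
go([.5065,.1405,.038],down(120));print(r.sense()["moment"])
```

```text
t 26.58 pos [0.5074 0.1411 0.0391] q [ 0.09  0.52 -0.59  1.96  0.41  0.77 -0.18] F [-0.3 -1.3  7.9] open 0.0129
shift/30mm in present axes [-0.   -0.04  0.04]
turn/5deg [0.04 0.02 0.27] shift/30mm in goal axes [-0.   -0.04  0.04]
[-0.16161484 -0.02173854 -0.15095176]
```

servo_tool(
  claw=[20, 45, 45, 45, 45, 45, 45, 45, 45, 45, 45, 45, 45, 45, 45, 45, 45, 45, 45],
  linear=[
    [0, 0, 0],
    [0, 0, 0],
    [0, 0, 0],
    [0, 0, 0],
    [0, 0, -0.5],
    [0, 0, -0.9],
    [0, 0, -0.9],
    [0, 0, -0.9],
    [0, 0, -0.9],
    [-0.8, -0.5, 0],
    [-0.8, -0.5, 0],
    [-0.8, -0.5, 0],
    [-0.8, -0.5, 0],
    [-0.8, -0.5, 0],
    [-0.8, -0.5, 0],
    [-0.8, -0.5, 0],
    [-0.8, -0.5, 0],
    [0, 0, 0],
    [0, 0, 0],
  ],
  angular=[
    [0, 0, 0],
    [0, 0, 0],
    [0, 0, 0],
    [0, 0, 0],
    [0, 0, 0],
    [0, 0, 0],
    [0, 0, 0],
    [0, 0, 0],
    [0, 0, 0],
    [0, 0, 0],
    [0, 0, 0],
    [0, 0, 0],
    [0, 0, 0],
    [0, 0, 0],
    [0, 0, 0],
    [0, 0, 0],
    [0, 0, 0],
    [0, 0, 0],
    [0, 0, 0],
  ],
)

```text
time_s: 28.17
position: [0.5026, -0.0876, 0.1607]
tool_rot: [[-0.515, 0.857, 0.001], [0.857, 0.515, -0.0], [-0.001, 0.001, -1.0]]
contact_force: [-0.5, 0.8, 0.4]
opening: 0.0387
finger_force: 0.0
```

Run:
```python
from h import *
im,D=eyes.get_image("top");s,Ds=eyes.get_image("scene")
a=cv2.resize(im[170:240,250:325],(525,490),interpolation=cv2.INTER_CUBIC);b=cv2.resize(s[195:295,220:290],(275,393),interpolation=cv2.INTER_CUBIC)
b=cv2.resize(s[195:285,220:340],(275,206),interpolation=cv2.INTER_CUBIC)
c=np.zeros((490,800,3),np.uint8);c[:,:525]=a;c[:206,525:]=b;cv2.imwrite("pics/fin.png",cv2.convertScaleAbs(c,alpha=1.6))
i=im.astype(int);m=np.zeros(D.shape,bool);m[160:240,245:330]=1;m&=i[...,2]-i[...,0]>30
ys,xs=np.nonzero(m);P=np.array([ray("top",(u,v))[0]+ray("top",(u,v))[1]*D[v,u] for u,v in zip(xs,ys)])
print(len(P))
for lo in np.arange(.05,.23,.02):
    k=(P[:,1]>=lo)&(P[:,1]<lo+.02)
    if k.any():print(round(lo,2),k.sum(),np.median(P[k],0).round(4))
# old positions of the loose things
for n,f,cur in(("top","top0.npz",im),("scene","scene0.npz",s)):
    d=cv2.absdiff(np.load(f)['im'],cur).max(2)
    for nm,(x0,x1,y0,y1) in {"top":{"beaker":(344,360,167,183),"amber":(372,390,160,178),"jar":(195,213,202,217)},"scene":{"beaker":(310,328,176,202),"amber":(328,348,145,186),"jar":(168,196,298,332)}}[n].items(): print(n,nm,np.percentile(d[y0:y1,x0:x1],[50,95]))
```

```text
150
0.07 6 [0.6121 0.0889 0.1003]
0.09 21 [0.6138 0.0989 0.099 ]
0.11 24 [0.6121 0.1206 0.0989]
0.13 24 [0.6125 0.1407 0.0989]
0.15 24 [0.6119 0.1607 0.0987]
0.17 24 [0.6119 0.1803 0.1006]
0.19 24 [0.6117 0.2006 0.099 ]
0.21 3 [0.6134 0.2121 0.101 ]
top beaker [ 7. 10.]
top amber [ 6. 14.]
top jar [6. 9.]
scene beaker [5. 8.]
scene amber [ 5. 34.]
scene jar [4. 8.]
```

View pics/fin.png

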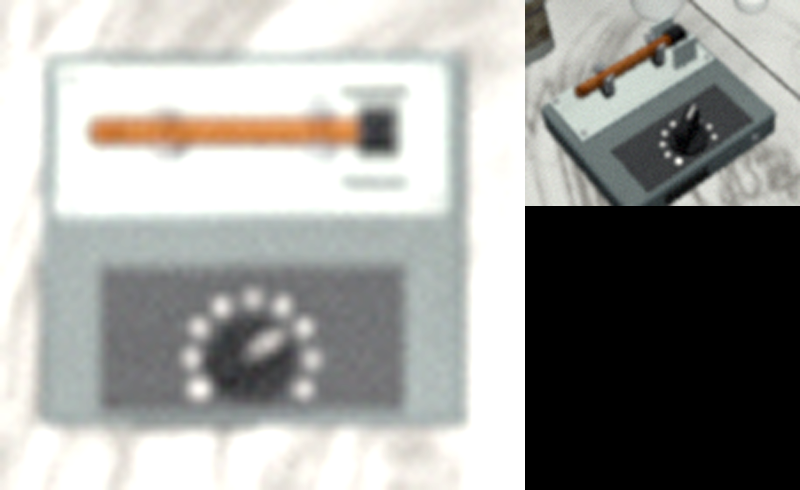

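The picture shows the tube lying level through both clips, with its surface at z 0.099 along its whole length. The cap at crop (378,131) is between the cheeks (rows 92 and 183), and the pointer aims at the sixth small dot (305,327). The beaker, bottle and jar are unmoved.

```bash
python3 -c "
from cell import r
print(r.close_job())"
```

```text
the job is handed in; nothing more can be done
None
```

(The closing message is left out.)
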